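Load the dish carrier and hold it up level

ROBOT

A 6-joint arm with a two-finger parallel gripper is mounted at the origin on a cart in front of the work surface, level with it; the furniture and walls round the work are solid. World frame = base frame: x ahead of the robot, y to its left, z up, the work surface at z = 0. Lengths are in mm, angles in rad, forces in N, time in s.
With the tool pointing down it reaches from about 350 to 875 mm from the base axis. Payload 4.2 kg.
Tool frame: the origin (TCP) lies midway between the tips of the shut fingers; the grasp point (between the pads) lies 19 mm behind it (arm.grasp_offset is the distance from the TCP to the grasp point, in mm); z points along the fingers, y is the direction in which the jaws open and shut (so a half turn about z gives the same grasp; the last joint's range is limited). The gripper opens to 85 mm and grips with 20 to 120 N. Pads are 22 mm wide; open, the fingers measure 114 mm over their backs; the gripper's body (76 mm by 85 mm) begins 54 mm behind the grasp point. The pads swing forward as they close: fully open they stand 13 mm farther back than shut.
Start: joints at [-0.844, 0.385, 0.008, 0, -1.194, -0.259], TCP at [281.838, -557.823, 231.312] pointing down, gripper open.
Joint ranges: [-3.14, 3.14], [-1.21, 2.06], [-1.07, 1.41], [-3.16, 2.05], [-2.99, -0.16], [-3.1, 3.1]. Speed limits (rad/s): [2.79, 2.79, 3.14, 3.14, 3.14, 3.14].

INTERFACE

Orientations are given as a unit quaternion [x, y, z, w].
In Python, from bench import arm gives the robot as it stands.
- The arm moves only by the tool move_arm, never from a script. Its argument "moves" is a list of rows, each an object with "gripper": the gripper's target within -1 to 1 (fully open at 1, half-way at 0, shut at -1); "xyz": the shift along the tool's x, y, z in cm, a list of three; "angular": the turn, a rotation vector about the tool's x, y, z in rad, a list of three. In form: [{"gripper": gripper, "xyz": [dx, dy, dz], "angular": [wx, wy, wz]}, ...]. A call has 1 to 10 rows; each row is the pose to reach, as a shift and turn from the pose commanded when the call began, along the tool's axes at that moment; what a row does not reach only later rows make up. A row lasts 1/8 s, in which the tool goes at most 62.5 mm and 10.7 degrees, less where a joint would pass 70% of its speed; a pose out of reach is approached as far as the arm can. A call with a gripper value outside its range is refused whole. The fingers move at their own pace and stop on an object; the grip force is fixed at half the most. Time passes only in rows, so rows that repeat a pose let the fingers close. It gives the time, the measured TCP pose, the force and the opening at its end, in the units of the state.
- arm.read_state(): the state, without advancing time (a new reading comes with each control period).
- arm.get_image(name): name is "scene" or "top" or "wrist"; returns (picture, depth): 384x512x3 uint8, blue, green, red; 384x512 float32, mm along the optical axis (not along the pixel's ray), 0 where there is no reading.
- arm.get_calibration(name): a dict with "camera_matrix" (3x3 intrinsics, pixels), "R" (3x3) and "t" (3): a world point X has camera coordinates R X + t. Camera axes: x right, y down, z forward; pixel columns grow to the right and rows downward; lengths in mm; the calibration is good to about 2 mm. A picture is of the moment at which its call begins: read the wrist's pose just before it. get_calibration takes no time and is no camera call; for the wrist camera it gives the pose at the moment of the call.
- arm.job_done(): hands the job in, once; it reports no verdict.
The state is a dict: "clock": time; "joints": joint angles; "joint_vel": joint speeds; "joint_efforts": joint torques, N m; "position": TCP position; "ee_rot": TCP orientation; "contact_force": force on the tool from outside, world axes, zero at the start; "wrist_torque": the same for the moment, N m; "gripper_width": finger opening in mm.
Only numpy, scipy, OpenCV 4.12 (cv2) and the standard library are available. Lean on these libraries where they do the work, as an engineer would, in place of code of your own. Each camera call takes 0.05 s, during which the arm holds its last target. There are 200 camera calls.

TASK

Two covered dishes lie on the worktop and the grey dish carrier already has one dish in each of its two seats: stack one loose dish squarely on top of each seated dish, so that the carrier holds two neat piles of two, always keeping the dishes right side up. Then grip the carrier by its blue handle and lift it straight up about 10 cm clear of the worktop, level, without disturbing the other things on the bench. Finish while still holding it there, steady and level; do not put it down.

Things in the scene. Friction and masses are not known exactly. Their poses are not given: they have to be found in the camera images.
- carrier: dish carrier, about 0.3 kg: grey tray 90 mm (its x) by 214 mm (its y), top face 10 mm above the worktop on four rubber feet, with two round seats whose rims stand 4 mm above the tray. A 12 mm steel post rises from its middle to a blue grip bar 60 mm long (along carrier x), 14 mm thick (along carrier y), its underside 84 mm and its top 110 mm above the feet. Origin under the tray's centre at the level of the feet, z up. The handle is over the balance point
- handle (a point): centre of the blue grip bar, 97 mm above the carrier's origin; the bar is gripped from above across its 14 mm thickness (fingers closing along carrier y)
- seat_left (a point): centre of the floor of one seat, 68 mm from the carrier's centre along its +y and 10 mm above the feet; free diameter 60 mm
- seat_right (a point): centre of the floor of the other seat, 68 mm from the carrier's centre along its -y; otherwise the same
- lower_left: seated dish, in seat_left: a round covered dish of clear plastic, 60 mm across its lid and 16 mm high, 30 g (its bottom 6 mm narrows to 56 mm; the lid top is flat); origin at the centre of its underside, z up. A dish on top of it has its origin 16 mm higher
- lower_right: seated dish, in seat_right: a round covered dish of clear plastic, 60 mm across its lid and 16 mm high, 30 g (its bottom 6 mm narrows to 56 mm; the lid top is flat); origin at the centre of its underside, z up
- dish_a: loose dish on the worktop, to one side of the carrier (left or right varies): a round covered dish of clear plastic, 60 mm across its lid and 16 mm high, 30 g (its bottom 6 mm narrows to 56 mm; the lid top is flat); origin at the centre of its underside, z up. Either loose dish may go on either pile
- dish_b: loose dish on the worktop, on the other side of the carrier: a round covered dish of clear plastic, 60 mm across its lid and 16 mm high, 30 g (its bottom 6 mm narrows to 56 mm; the lid top is flat); origin at the centre of its underside, z up
- timer: bystander, white square countdown timer 69 x 69 x 17 mm lying on the worktop on the robot's side; origin at the centre of its underside
- vial: bystander, small amber vial with dark cap, 27 mm wide, 58 mm high, standing behind the carrier; origin at the centre of its underside
- marker: bystander, black marker pen with a blue cap, about 150 mm long and 18 mm thick, lying behind the carrier; origin at the centre of its underside
Mind the look-alikes: they are no part of the job. What is shaped like the dish_a but yellow is not meant.

How it is judged:
By the outcome, as a careful person would: the job done as asked, in the order asked, and still so for the second after the job is handed in, while the arm keeps its last pose, push and grip.
It also fails if it takes over 62 s, if anything falls off the work surface, if the arm or the gripper's body presses on something with over 40 N, if the wrist force passes 120 N, or if a joint passes its speed limit or range.

## Working session

There is one attempt and no reset: what is moved stays moved. The work goes in short steps, Python scripts to look and compute and a tool call to move; the robot and the scene stay as the last step left them, time stands still between calls to the robot, and variables do not carry over. Pictures are saved under pics/ and viewed, about 8 in all and at most 12, crops included, and the job is handed in when it is done.

Besides the shell and the picture viewer there is one more tool, called after "Request:" by a JSON object that holds its "fn" and its "kwargs", one argument or row to a line. move_arm: Moves the arm, as the interface text tells. Its arguments: {"type":"object","properties":{"moves":{"type":"array","items":{"type":"object","properties":{"gripper":{"type":"number"},"xyz":{"type":"array","items":{"type":"number"}},"angular":{"type":"array","items":{"type":"number"}}}}}},"required":["moves"]}

```bash
mkdir -p pics; ls
python3 - <<'E'
from bench import arm
import cv2,numpy as np
for n in("top","scene"):
    p,d=arm.get_image(n); c=arm.get_calibration(n)
    cv2.imwrite(f"pics/{n}0.png",p); np.savez(f"{n}0.npz",p=p,d=d,K=c["camera_matrix"],R=c["R"],t=c["t"])
    print(n,c["camera_matrix"].tolist(),(-np.array(c["R"]).T@c["t"]).round(),np.array(c["R"]).round(2).tolist())
print(arm.read_state())
E
```

```text
pics
top [[402.0697207320591, 0.0, 253.48880770896807], [0.0, 402.0697207320591, 186.99060592073613], [0.0, 0.0, 1.0]] [ 407.   17. 1161.] [[0.01, -1.0, -0.01], [-0.99, -0.01, -0.14], [0.14, 0.01, -0.99]]
scene [[393.63666027288895, 0.0, 251.49481696916453], [0.0, 393.63666027288895, 195.65260179723754], [0.0, 0.0, 1.0]] [ 89. 822. 499.] [[-0.88, -0.48, -0.03], [-0.18, 0.37, -0.91], [0.45, -0.79, -0.41]]
{'clock': 0.1, 'joints': array([-8.44368413e-01,  3.85523443e-01,  6.74760490e-03, -4.58168647e-04,
       -1.19401055e+00, -2.58614074e-01]), 'joint_vel': array([ 0.00055751, -0.0034708 ,  0.00307692,  0.00201856, -0.00141975,
        0.0006457 ]), 'joint_efforts': array([ 7.00971741e-04, -3.93320525e+01,  1.88929939e+01,  4.19798389e+00,
       -2.53475780e-03,  1.81396913e-06]), 'position': array([ 281.62228075, -557.35983434,  230.29528422]), 'ee_rot': array([-2.31697491e-01,  9.72787355e-01,  9.77449259e-04, -2.82876821e-04]), 'contact_force': array([ 0.38905857, -0.31985007,  0.04966106]), 'wrist_torque': array([ 0.03282848,  0.02908034, -0.00829365]), 'gripper_width': 85.36304714124596}
```

View pics/top0.png

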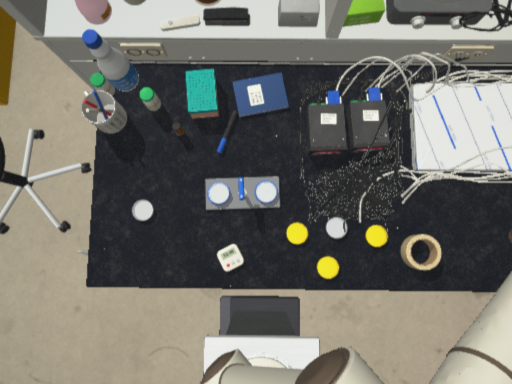

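View pics/scene0.png

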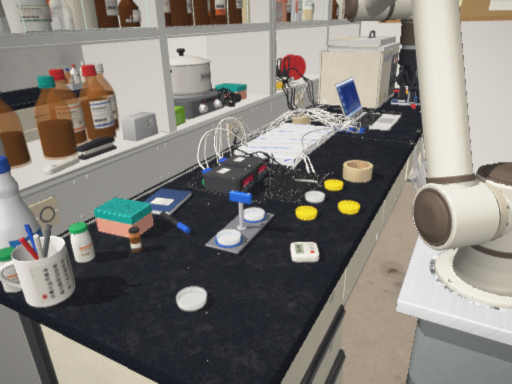

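The pictures show the carrier at top-view (242,193), the loose clear dishes at (143,210) and (337,228), and yellow decoys around the second. Next I'll measure them.

```bash
cat > h.py <<'E'
import numpy as np,cv2
def cast(uv,z,K,R,t):
    uv=np.atleast_2d(np.array(uv,float)); r=np.c_[uv,np.ones(len(uv))]@np.linalg.inv(K).T@R
    C=-R.T@t; s=(z-C[2])/r[:,2]; return C+s[:,None]*r
def proj(X,K,R,t):
    c=R@np.asarray(X,float)+t; c=K@c; return c[:2]/c[2]
def blobs(m,amin=60):
    n,l,s,c=cv2.connectedComponentsWithStats(m.astype(np.uint8)*255)
    return [(l==i,s[i],c[i]) for i in range(1,n) if s[i,4]>=amin]
E
python3 - <<'E'
from h import *
for n,rois in (("top",dict(a=(125,193,160,228),b=(322,212,353,244),car=(198,170,288,217),timer=(210,238,250,276))),("scene",dict(a=(170,280,212,316),b=(300,186,330,207),car=(200,180,280,255)))):
    f=np.load(f"{n}0.npz");p,d,K,R,t=[f[k] for k in("p","d","K","R","t")]
    hsv=cv2.cvtColor(p,cv2.COLOR_BGR2HSV)
    w=hsv[...,2]>140; w&=hsv[...,1]<70
    for k,(x0,y0,x1,y1) in rois.items():
        m=np.zeros_like(w);m[y0:y1,x0:x1]=w[y0:y1,x0:x1]
        m=cv2.morphologyEx(m.astype(np.uint8),cv2.MORPH_OPEN,np.ones((3,3)))
        for b,s,c in blobs(m):
            z=26 if k=="car" else 16
            cn=max(cv2.findContours(b.astype(np.uint8),cv2.RETR_EXTERNAL,cv2.CHAIN_APPROX_NONE)[0],key=len)[:,0]
            X=cast(cn,z,K,R,t); (cx,cy),r=cv2.minEnclosingCircle(X[:,:2].astype(np.float32))
            print(n,k,s.tolist(),c.round(1),"w",cast(c,z,K,R,t)[0].round(1),"circ",round(cx,1),round(cy,1),round(r,1))
    b=(hsv[...,0]>100)&(hsv[...,0]<125)&(hsv[...,1]>140)&(hsv[...,2]>90)
    x0,y0,x1,y1=rois["car"];m=np.zeros_like(b);m[y0:y1,x0:x1]=b[y0:y1,x0:x1]
    for bb,s,c in blobs(m,20):
        print(n,"bar",s.tolist(),c.round(1),cast(c,110,K,R,t)[0].round(1),cast(c,97,K,R,t)[0].round(1))
    x=[cv2.resize(p[y0:y1,x0:x1],(390,290),interpolation=cv2.INTER_NEAREST) for x0,y0,x1,y1 in ((rois["car"]),(rois["a"]),(rois["b"]))]
    globals()[n]=x
cv2.imwrite("pics/crop.png",np.vstack([np.hstack(top[:2]),np.hstack([top[2],scene[0]])]))
E
```

```text
top a [133, 200, 20, 20, 327] [142.3 209.8] w [501.  343.6  16. ] circ 500.8 344.1 29.3
top b [326, 217, 19, 21, 309] [335.2 227.3] w [ 456.  -205.9   16. ] circ 456.3 -208.3 29.3
top car [206, 179, 41, 29, 733] [224.6 191.9] w [553.1 108.5  26. ] circ 550.2 104.8 68.4
top car [244, 178, 18, 26, 282] [251.  188.2] w [564.5  33.6  26. ] circ 560.3 27.8 40.7
top car [256, 182, 21, 21, 347] [265.8 191.7] w [554.7  -8.6  26. ] circ 554.8 -8.5 29.9
top timer [217, 244, 26, 27, 472] [229.8 257. ] w [370.5  91.1  16. ] circ 370.5 90.5 38.5
top bar [239, 177, 5, 23, 85] [240.7 188.4] [552.   59.4 110. ] [553.7  59.9  97. ]
scene a [176, 286, 31, 25, 603] [191. 298.] w [494.3 351.6  16. ] circ 494.5 350.2 36.3
scene b [305, 191, 20, 12, 194] [314.4 196.2] w [ 449.7 -194.7   16. ] circ 447.9 -195.5 41.6
scene car [217, 203, 48, 42, 883] [239.6 225.7] w [547.1  76.9  26. ] circ 575.1 64.9 112.6
scene bar [229, 191, 23, 14, 242] [240.1 196.9] [538.1  83.2 110. ] [553.1  58.5  97. ]
scene bar [215, 238, 28, 9, 40] [228.4 244. ] [448.1 281.2 110. ] [460.1 263.2  97. ]
```

View pics/crop.png

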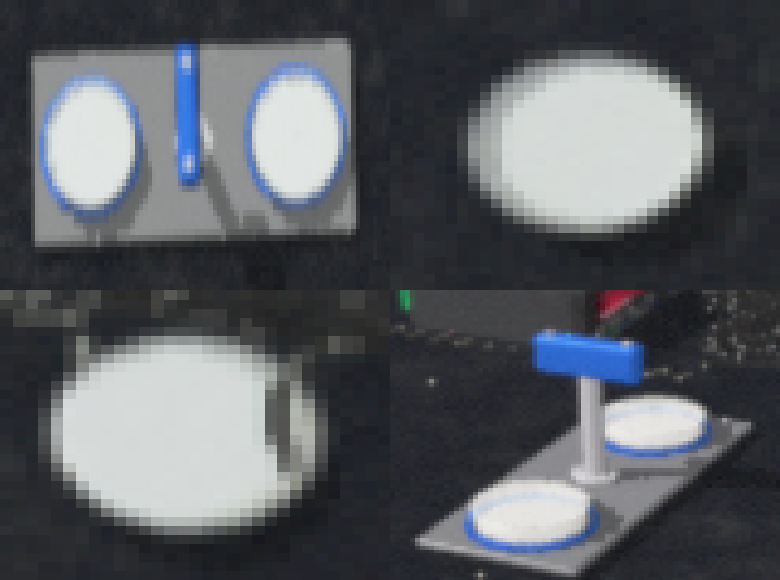

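```bash
cat > plan.py <<'E'
import sys,numpy as np
from bench import arm
from scipy.spatial.transform import Rotation as Ro
def plan(xyz,yaw,level=True):
    s=arm.read_state(); R=Ro.from_quat(s["ee_rot"]); a=np.radians(yaw)
    y=np.array([np.cos(a),np.sin(a),0]); z=np.array([0,0,-1.]); T=Ro.from_matrix(np.c_[np.cross(y,z),y,z])
    print("t",round(s["clock"],2),"pos",s["position"].round(1),"F",s["contact_force"].round(1),"w",round(float(s["gripper_width"]),1))
    print("  shift cm",(R.inv().apply(np.array(xyz)-s["position"])/10).round(2),"rotvec",(R.inv()*T).as_rotvec().round(3))
if __name__=="__main__":
    v=list(map(float,sys.argv[1:])); plan(v[:3],v[3])
E
python3 plan.py 430 -207 220 180; python3 -c "
from bench import arm
import numpy as np
from scipy.spatial.transform import Rotation as Ro
c=arm.get_calibration('wrist');s=arm.read_state();R=Ro.from_quat(s['ee_rot']).as_matrix()
print(np.array(c['camera_matrix']).round(), R.T@(-np.array(c['R']).T@c['t']-s['position']),(np.array(c['R'])@R).round(2))"
```

```text
t 0.1 pos [ 281.6 -557.4  230.3] F [ 0.4 -0.3  0. ] w 85.4
  shift cm [-29.04  24.58   1.08] rotvec [ 2.000e-03  1.000e-03 -1.103e+00]
[[281.   0. 256.]
 [  0. 281. 190.]
 [  0.   0.   1.]] [  80.92181151    0.3188106  -143.58932529] [[-0.    1.   -0.  ]
 [-0.95 -0.   -0.31]
 [-0.31  0.    0.95]]
```

Request:
{"fn": "move_arm", "kwargs": {
  "moves": [
    {"gripper": 1, "xyz": [-27, 26.5, 0], "angular": [0, 0, -1.103]},
    {"gripper": 1, "xyz": [-27, 26.5, 0], "angular": [0, 0, -1.103]},
    {"gripper": 1, "xyz": [-27, 26.5, 0], "angular": [0, 0, -1.103]},
    {"gripper": 1, "xyz": [-27, 26.5, 0], "angular": [0, 0, -1.103]},
    {"gripper": 1, "xyz": [-27, 26.5, 6], "angular": [0, 0, -1.103]},
    {"gripper": 1, "xyz": [-29, 26.5, 8], "angular": [0, 0, -1.103]},
    {"gripper": 1, "xyz": [-29, 26.5, 8], "angular": [0, 0, -1.103]},
    {"gripper": 1, "xyz": [-29, 26.5, 8], "angular": [0, 0, -1.103]},
    {"gripper": 1, "xyz": [-29, 26.5, 8], "angular": [0, 0, -1.103]},
    {"gripper": 1, "xyz": [-29, 26.5, 8], "angular": [0, 0, -1.103]}
  ]
}}

```text
clock: 1.35
position: [421.2, -191.3, 152.0]
ee_rot: [-0.707, 0.708, -0.001, 0.0]
contact_force: [0.4, 0.7, 0.2]
gripper_width: 85.5
```

```bash
cat > snap.py <<'E'
import sys,numpy as np,cv2
from bench import arm
def snap(n,name):
    c=arm.get_calibration(n); p,d=arm.get_image(n)
    cv2.imwrite(f"pics/{name}.png",p); np.savez(f"{name}.npz",p=p,d=d,K=c["camera_matrix"],R=c["R"],t=c["t"])
if __name__=="__main__": snap(sys.argv[1],sys.argv[2])
E
python3 snap.py wrist w1; python3 plan.py 456 -207 150 180
```

```text
t 1.4 pos [ 421.2 -191.3  151.9] F [-0.6 -0.2  1.1] w 85.3
  shift cm [ 1.56 -3.49  0.2 ] rotvec [-0.001 -0.    -0.002]
```

View pics/w1.png

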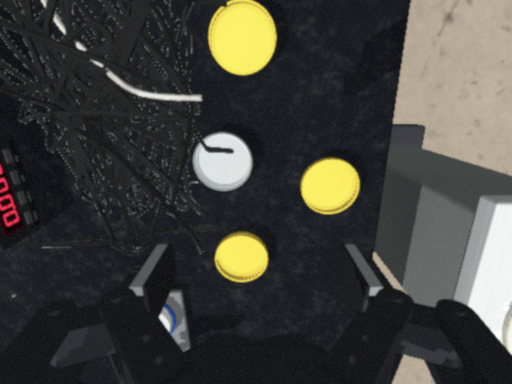

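The dish b lies at about (222,161) with a black wire end over its lid at (205–232,150); yellow ones sit at (242,37), (330,185), (242,257). I'll check the depth of the wire and the tangle.

Run:
```python
from h import *
f=np.load("w1.npz");p,d,K,R,t=[f[k] for k in("p","d","K","R","t")]
def pt(d,K,R,t):
    v,u=np.mgrid[:384,:512]; r=np.stack([u,v,np.ones_like(u)],-1)@np.linalg.inv(K).T
    return (r*d[...,None]-t)@R
P=pt(d,K,R,t)
print(P[110:205:5,170:260:5,2].round(0).astype(int))
hsv=cv2.cvtColor(p,cv2.COLOR_BGR2HSV)
m=np.zeros((384,512),np.uint8); m[125:200,185:262]=((hsv[...,2]>130)&(hsv[...,1]<70))[125:200,185:262]
b=max(blobs(m),key=lambda b:b[1][4]); print(b[1],b[2])
q=P[b[0]];q=q[(q[:,2]>8)&(q[:,2]<24)];print("depth pts med",np.median(q,0),(q.min(0)+q.max(0))/2,q.min(0),q.max(0))
cn=max(cv2.findContours(b[0].astype(np.uint8),0,1)[0],key=len)[:,0]
h=cv2.convexHull(cn)[:,0]; X=cast(h,16,K,R,t)
print(cv2.minEnclosingCircle(X[:,:2].astype(np.float32)))
t0=np.load("top0.npz");Pt=pt(t0["d"],t0["K"],t0["R"],t0["t"])
print("top tangle z\n",Pt[196:236:3,296:390:4,2].round().astype(int))
```

```text
[[ 0 14 17  2 17 11  1  1  2  0  1  1  0  1  2  0  2  1]
 [15 15 14 17 16  1  1  1  1  0  1  1  1  1  1  0  1  0]
 [14 17 16 17 14  1  2  2  1  1  1  1  2  2  3  1  0  0]
 [13 10  8 14 16  1  0  1  0  1  1  0  2  1  1  1  1  1]
 [14 12  9 13 16 15  1  1  0  1  0  1  1  1  1  0  1  0]
 [12 13 10 -1 14 21  1  1 18 16 17 16 15 11  1  1  1  0]
 [12 12 10  6 13  1 27 17 16 17 18 17 16 16 16  2 -1  1]
 [15 13 13 17 15  2 16 30 16 16 17 17 16 16 17 16  0  2]
 [ 0  8 14 16  1 16 16 33 35 38 36 40 42 16 17 17  1  1]
 [ 1  8 12 15  1 16 17 17 16 16 16 16 18 17 17 15 16  1]
 [-1  7 13 11  0 16 17 16 17 16 16 16 15 17 16 16 15  1]
 [ 4  9 15 12  1 17 16 17 17 16 15 17 18 17 17 18 16  1]
 [ 6  8 17 14  0 17 16 16 15 15 17 16 17 17 16 18 18  0]
 [ 8  9 16 14  2  1 17 16 17 15 15 16 16 16 16 17  2  2]
 [12 14 13 14 -1  0 15 17 16 16 16 15 18 16 16 16  2  2]
 [14 18  1 13  1  1  1  1 16 16 17 17 17 17 17  1  1  0]
 [ 8 16 12 16  1  1  1  1  1  1 17 17  0  1  1  1  1  0]
 [ 8 15 14 13 14  1  0  1  2  1  1  2  1  1  1 -1  0  1]
 [14 15  2 14 12  1  2  1  1  1  1  1  2  2  0  1  1  1]]
[ 193  133   59 
[... 1353 characters left out ...]
5   18   17   15   -1
     3    2   35    0   -1    2    2    2    1   -1]
 [  11   17    1   -1    1    1   -2    1   17   14   13   16   36    0
     2   -1   -1    3    3   -4    0    0    3    2]
 [  16   18   15    1   -1    1    3    1   17   17   15   16   34   -1
     0   -2    1   -2    0   17   17   17    0    1]
 [  14   18   18   -3    1    0    2   -1   13   22   18   16   38    5
     2   -4   -3   -1   15   16   15   18   15   -3]
 [  12   18   15   -1    3    2    1    0   14   14   14   14   14    3
     1    2    4    2   11   14   13   19   15    0]
 [  15   16   16    6    2    2    3    0    5   16   18   14   -3    2
    -4    2    0    4   15   15   13   19   20   -4]]
```

```bash
python3 - <<'E'
from h import *
f=np.load("w1.npz");p,d,K,R,t=[f[k] for k in("p","d","K","R","t")]
v,u=np.mgrid[:384,:512]; P=(np.stack([u,v,np.ones_like(u)],-1)@np.linalg.inv(K).T*d[...,None]-t)@R
z=P[...,2]; m=(z>20)&(z<80); m[:125]=0;m[165:]=0;m[:,:196]=0;m[:,260:]=0
q=P[m];print(q[np.argsort(q[:,2])][::6].round(1))
for c in((242,37),(330,185),(242,257),(222,162)): print(c,cast(c,16,K,R,t)[0].round(1))
m=(z>4)&(z<90); m[:90]=0;m[125:]=0;m[:,:185]=0;m[:,205:]=0
q=P[m];print("white wire min x",q[np.argsort(q[:,0])][:6].round(1))
from bench import arm; print(arm.read_state()["joints"].round(3))
E
python3 plan.py 455 -209 120 80
```

```text
[[ 478.5 -238.2   20. ]
 [ 478.2 -235.6   22.2]
 [ 476.1 -235.7   23.2]
 [ 471.3 -232.1   24.5]
 [ 473.8 -234.1   25.6]
 [ 470.1 -230.5   26.5]
 [ 472.6 -232.5   27.4]
 [ 471.7 -227.9   28.6]
 [ 468.6 -229.1   30. ]
 [ 470.1 -230.3   31.4]
 [ 467.5 -223.9   32.8]
 [ 463.6 -224.    33.3]
 [ 461.7 -223.1   33.6]
 [ 468.1 -226.9   33.8]
 [ 467.1 -227.    34.2]
 [ 465.  -228.9   34.4]
 [ 458.7 -224.3   34.9]
 [ 461.4 -226.2   35.2]
 [ 461.2 -227.2   35.6]
 [ 458.5 -226.4   36. ]
 [ 460.2 -227.3   36.2]
 [ 459.3 -226.4   36.4]
 [ 456.6 -224.6   36.7]
 [ 457.5 -224.7   37. ]
 [ 454.6 -225.7   37.3]
 [ 452.8 -223.9   37.9]
 [ 451.7 -226.7   38.1]
 [ 450.8 -226.7   38.3]
 [ 451.8 -224.    38.6]
 [ 451.7 -225.1   39.1]
 [ 447.9 -227.    39.8]
 [ 448.9 -223.4   40.1]
 [ 447.9 -223.4   40.4]
 [ 444.1 -228.1   40.8]
 [ 446.9 -224.5   41.1]
 [ 443.1 -227.3   41.5]
 [ 445.9 -223.8   42.1]
 [ 444.1 -223.9   42.6]]
(242, 37) [ 432.7 -322.5   16. ]
(330, 185) [ 343.6 -185.1   16. ]
(242, 257) [436.5 -99.6  16. ]
(222, 162) [ 454.9 -209.6   16. ]
white wire min x [[ 469.5 -269.6   31.9]
 [ 469.6 -272.1   30.5]
 [ 469.7 -270.4   30.5]
 [ 469.7 -271.3   30. ]
 [ 469.8 -272.9   33.8]
 [ 469.8 -273.    28.7]]
[-0.074  0.189 -0.493  0.    -0.888  0.072]
t 1.4 pos [ 421.2 -191.3  151.9] F [-0.6 -0.2  1.1] w 85.3
  shift cm [ 1.76 -3.38  3.2 ] rotvec [-1.000e-03  1.000e-03  1.744e+00]
```

Request:
{"fn": "move_arm", "kwargs": {
  "moves": [
    {"gripper": 1, "xyz": [1.8, -3.4, 3], "angular": [0, 0, 1.744]},
    {"gripper": 1, "xyz": [1.8, -3.4, 3], "angular": [0, 0, 1.744]},
    {"gripper": 1, "xyz": [1.8, -3.4, 3], "angular": [0, 0, 1.744]},
    {"gripper": 1, "xyz": [1.8, -3.4, 3], "angular": [0, 0, 1.744]},
    {"gripper": 1, "xyz": [1.8, -3.4, 3], "angular": [0, 0, 1.744]},
    {"gripper": 1, "xyz": [1.8, -3.4, 3], "angular": [0, 0, 1.744]},
    {"gripper": 1, "xyz": [1.8, -3.4, 3], "angular": [0, 0, 1.744]},
    {"gripper": 1, "xyz": [1.8, -3.4, 3], "angular": [0, 0, 1.744]},
    {"gripper": 1, "xyz": [1.8, -3.4, 3], "angular": [0, 0, 1.744]},
    {"gripper": 1, "xyz": [1.8, -3.4, 3], "angular": [0, 0, 1.744]}
  ]
}}

```text
clock: 2.65
position: [455.1, -209.4, 121.8]
ee_rot: [0.089, 0.996, -0.0, 0.001]
contact_force: [-0.2, -0.1, -0.3]
gripper_width: 85.2
```

```bash
python3 snap.py wrist w2; python3 plan.py 455 -209.5 -2 80
python3 - <<'E'
from h import *
f=np.load("w2.npz");p,d,K,R,t=[f[k] for k in("p","d","K","R","t")]
hsv=cv2.cvtColor(p,cv2.COLOR_BGR2HSV)
u,v=proj([455,-209.5,16],K,R,t).astype(int);print(u,v)
m=np.zeros((384,512),np.uint8); s=np.s_[max(v-50,0):v+50,u-50:u+50]; m[s]=((hsv[...,2]>130)&(hsv[...,1]<70))[s]
b=max(blobs(m),key=lambda b:b[1][4]); print(b[1])
h=cv2.convexHull(np.vstack(cv2.findContours(b[0].astype(np.uint8),0,1)[0]))[:,0]
print(cv2.minEnclosingCircle(cast(h,16,K,R,t)[:,:2].astype(np.float32)))
E
```

```text
t 2.7 pos [ 455.1 -209.4  121.8] F [-1.2 -0.4  0. ] w 85.5
  shift cm [ 2.000e-02 -1.000e-02  1.238e+01] rotvec [ 0.     0.001 -0.003]
255 188
[ 224  157   64   61 2920]
((454.2317810058594, -209.3035888671875), 30.12147331237793)
```

Request:
{"fn": "move_arm", "kwargs": {
  "moves": [
    {"gripper": 1, "xyz": [0, 0, 5], "angular": [0, 0, 0]},
    {"gripper": 1, "xyz": [0, 0, 9.5], "angular": [0, 0, 0]},
    {"gripper": 1, "xyz": [0, 0, 12.3], "angular": [0, 0, 0]},
    {"gripper": 1, "xyz": [0, 0, 12.3], "angular": [0, 0, 0]},
    {"gripper": 0.2, "xyz": [0, 0, 12.3], "angular": [0, 0, 0]},
    {"gripper": 0, "xyz": [0, 0, 12.3], "angular": [0, 0, 0]},
    {"gripper": 0, "xyz": [0, 0, 12.3], "angular": [0, 0, 0]},
    {"gripper": 0, "xyz": [0, 0, 12.3], "angular": [0, 0, 0]},
    {"gripper": 0, "xyz": [0, 0, 12.3], "angular": [0, 0, 0]}
  ]
}}

```text
clock: 3.82
position: [456.5, -208.9, 0.6]
ee_rot: [0.086, 0.996, -0.0, 0.002]
contact_force: [-1.9, -0.3, 5.4]
gripper_width: 56.7
```

```bash
python3 snap.py wrist w3; python3 plan.py 415 -197.5 1 80
```

```text
t 3.88 pos [ 456.5 -208.9    0.6] F [-1.3 -0.7  6.1] w 57.2
  shift cm [ 4.28  0.41 -0.06] rotvec [-0.     0.004  0.002]
```

View pics/w3.png

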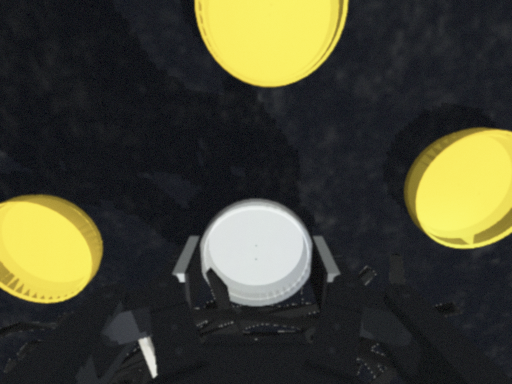

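The dish is between the fingers at (256,250), but there's 5 N upward on the tool and the width reads 57, so the tips are probably on the table. I'll reopen, raise 5 mm and close again.

Request:
{"fn": "move_arm", "kwargs": {
  "moves": [
    {"gripper": 1, "xyz": [0, 0, 0], "angular": [0, 0, 0]},
    {"gripper": 1, "xyz": [0, 0, -0.5], "angular": [0, 0, 0]},
    {"gripper": 1, "xyz": [0, 0, -0.5], "angular": [0, 0, 0]},
    {"gripper": 1, "xyz": [0, 0, -0.5], "angular": [0, 0, 0]}
  ]
}}

```text
clock: 4.38
position: [455.2, -208.5, 3.4]
ee_rot: [0.087, 0.996, 0.0, 0.0]
contact_force: [-0.0, 0.2, -0.1]
gripper_width: 85.3
```

Request:
{"fn": "move_arm", "kwargs": {
  "moves": [
    {"gripper": 0, "xyz": [0, 0, 0], "angular": [0, 0, 0]},
    {"gripper": 0, "xyz": [0, 0, 0], "angular": [0, 0, 0]},
    {"gripper": 0, "xyz": [0, 0, 0], "angular": [0, 0, 0]},
    {"gripper": 0, "xyz": [0, 0, 0], "angular": [0, 0, 0]},
    {"gripper": 0, "xyz": [0, 0, 0], "angular": [0, 0, 0]}
  ]
}}

```text
clock: 5.0
position: [455.1, -208.5, 3.9]
ee_rot: [0.086, 0.996, -0.0, -0.0]
contact_force: [-1.7, 1.3, 5.8]
gripper_width: 56.5
```

Request:
{"fn": "move_arm", "kwargs": {
  "moves": [
    {"gripper": 0, "xyz": [0, 0, -0.2], "angular": [0, 0, 0]},
    {"gripper": 0, "xyz": [2, -0.35, -0.2], "angular": [0, 0, 0]},
    {"gripper": 0, "xyz": [3.94, -0.7, -0.2], "angular": [0, 0, 0]},
    {"gripper": 0, "xyz": [4.15, 0.48, -0.2], "angular": [0, 0, 0]},
    {"gripper": 0, "xyz": [4.15, 0.48, -0.2], "angular": [0, 0, 0]},
    {"gripper": 0, "xyz": [4.15, 0.48, -3], "angular": [0, 0, 0]},
    {"gripper": 0, "xyz": [4.15, 0.48, -7], "angular": [0, 0, 0]},
    {"gripper": 0, "xyz": [4.15, 0.48, -10], "angular": [0, 0, 0]},
    {"gripper": 0, "xyz": [4.15, 0.48, -12], "angular": [0, 0, 0]},
    {"gripper": 0, "xyz": [4.15, 0.48, -12], "angular": [0, 0, 0]}
  ]
}}

```text
clock: 6.25
position: [417.0, -196.7, 124.8]
ee_rot: [0.086, 0.996, -0.0, 0.002]
contact_force: [0.9, 0.1, -0.5]
gripper_width: 56.6
```

```bash
python3 - <<'E'
from snap import *; snap("wrist","w4"); snap("scene","s4"); snap("top","t4")
import cv2
a=cv2.imread("pics/w4.png");b=cv2.imread("pics/s4.png");t=cv2.imread("pics/t4.png")
cv2.imwrite("pics/c4.png",np.vstack([np.hstack([cv2.resize(a,(400,300)),cv2.resize(b[100:300,160:427],(400,300))]),np.hstack([cv2.resize(t[160:280,190:350],(400,300)),cv2.resize(b[130:250,190:350],(400,300))])]))
E
python3 plan.py 554 -8.5 125 180
```

```text
t 6.4 pos [ 414.7 -196.4  122.3] F [ 0.8  0.5 -0.4] w 56.5
  shift cm [-10.48  20.91  -0.29] rotvec [ 2.000e-03 -1.000e-03 -1.744e+00]
```

View pics/c4.png

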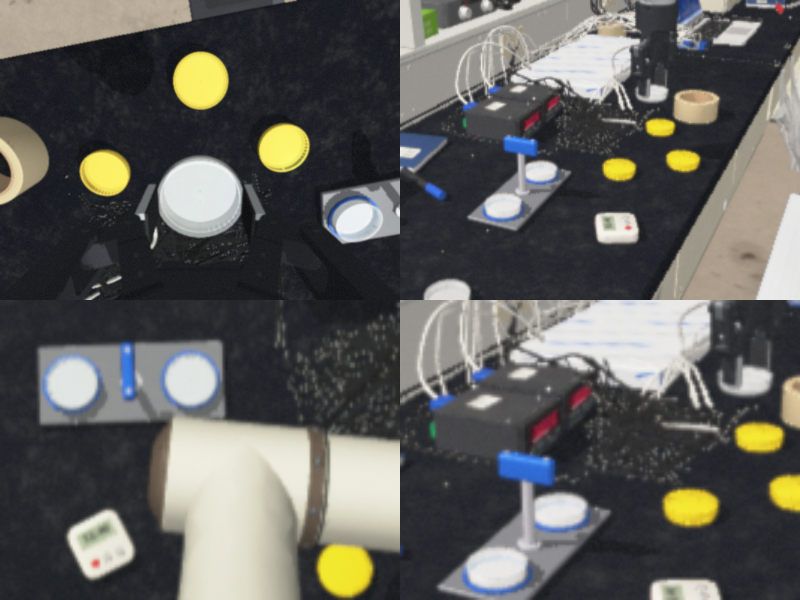

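Dish b is held level (wrist view ~(200,190) of its tile), wire undisturbed. Next I'll go past the carrier on the left, to see it clear of the held dish.

Request:
{"fn": "move_arm", "kwargs": {
  "moves": [
    {"gripper": 0, "xyz": [-1, 3, -4], "angular": [0, 0, -0.17]},
    {"gripper": 0, "xyz": [-7.1, 39.5, -4], "angular": [0, 0, -1.744]},
    {"gripper": 0, "xyz": [-7.1, 39.5, -4], "angular": [0, 0, -1.744]},
    {"gripper": 0, "xyz": [-7.1, 39.5, -4], "angular": [0, 0, -1.744]},
    {"gripper": 0, "xyz": [-7.1, 39.5, -4], "angular": [0, 0, -1.744]},
    {"gripper": 0, "xyz": [-7.1, 39.5, -4], "angular": [0, 0, -1.744]},
    {"gripper": 0, "xyz": [-7.1, 39.5, -4], "angular": [0, 0, -1.744]},
    {"gripper": 0, "xyz": [-7.1, 39.5, -4], "angular": [0, 0, -1.744]},
    {"gripper": 0, "xyz": [-7.1, 39.5, -4], "angular": [0, 0, -1.744]},
    {"gripper": 0, "xyz": [-7.1, 39.5, -4], "angular": [0, 0, -1.744]}
  ]
}}

```text
clock: 7.65
position: [552.6, 180.3, 161.1]
ee_rot: [0.708, -0.706, -0.0, 0.002]
contact_force: [0.5, 0.2, 0.8]
gripper_width: 56.7
```

Request:
{"fn": "move_arm", "kwargs": {
  "moves": [
    {"gripper": 0, "xyz": [0, 0, 0], "angular": [0, 0, 0]},
    {"gripper": 0, "xyz": [0, 0, 0], "angular": [0, 0, 0]}
  ]
}}

```text
clock: 7.9
position: [552.9, 180.1, 162.4]
ee_rot: [-0.707, 0.708, 0.0, -0.001]
contact_force: [-0.3, 0.8, -1.0]
gripper_width: 56.7
```

```bash
python3 snap.py wrist w5; python3 plan.py 554 180 150 180; python3 -c "
from bench import arm; print(arm.read_state()['joints'].round(2))"
```

```text
t 7.95 pos [553.  180.1 162.7] F [-0.1 -0.9 -0.3] w 56.8
  shift cm [ 0.01 -0.1   1.27] rotvec [ 0.001 -0.001 -0.001]
[ 0.59  0.37 -0.2  -0.   -1.   -0.59]
```

View pics/w5.png

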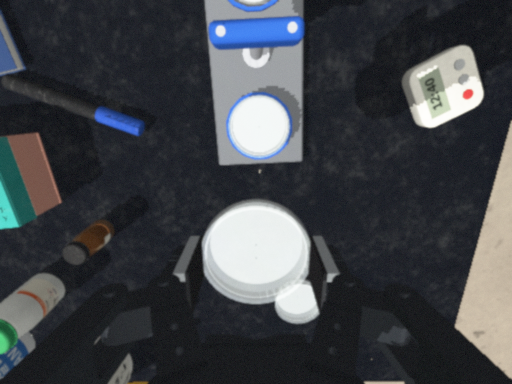

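The seated left dish shows at (259,126), the bar at (256,33), the held dish at (256,248), and dish a behind it at (298,300).

```bash
cat > meas.py <<'E'
from h import *
def white(f,X,z,half=60,thr=150,lo=None):
    p,K,R,t=[f[k] for k in("p","K","R","t")]; hsv=cv2.cvtColor(p,cv2.COLOR_BGR2HSV)
    u,v=proj([X[0],X[1],z],K,R,t).astype(int)
    s=np.s_[max(v-half,0):v+half,max(u-half,0):u+half]; m=np.zeros(p.shape[:2],np.uint8)
    m[s]=((hsv[...,2]>thr)&(hsv[...,1]<60))[s]; m=cv2.morphologyEx(m,cv2.MORPH_OPEN,np.ones((3,3)))
    b=max(blobs(m),key=lambda b:b[1][4])
    h=cv2.convexHull(np.vstack(cv2.findContours(b[0].astype(np.uint8),0,1)[0]))[:,0]
    W=cast(h,z,K,R,t)[:,:2].astype(np.float32)
    (c,a,th)=cv2.fitEllipse(W); (e,r)=cv2.minEnclosingCircle(W)
    return [u,v],b[1].tolist(),"ell",np.round(c,1),np.round(a,1),"circ",np.round(e,1),round(r,1)
def bar(f,X,z=110,half=60):
    p,K,R,t=[f[k] for k in("p","K","R","t")]; hsv=cv2.cvtColor(p,cv2.COLOR_BGR2HSV)
    u,v=proj([X[0],X[1],z],K,R,t).astype(int); s=np.s_[max(v-half,0):v+half,max(u-half,0):u+half]; m=np.zeros(p.shape[:2],np.uint8)
    m[s]=((hsv[...,0]>100)&(hsv[...,0]<128)&(hsv[...,1]>140)&(hsv[...,2]>110))[s]
    b=max(blobs(m,20),key=lambda b:b[1][4]); h=np.vstack(cv2.findContours(b[0].astype(np.uint8),0,1)[0])[:,0]
    r=cv2.minAreaRect(cast(h,z,K,R,t)[:,:2].astype(np.float32)); return b[1].tolist(),[np.round(q,2) for q in r]
E
python3 - <<'E'
from meas import *
f=np.load("w5.npz")
print("left",white(f,(554,127),26)); print("held",white(f,(553,180),174.9,80)); 
print("bar",bar(f,(554,60)))
p,d,K,R,t=[f[k] for k in("p","d","K","R","t")]
v,u=np.mgrid[:384,:512]; P=(np.stack([u,v,np.ones_like(u)],-1)@np.linalg.inv(K).T*d[...,None]-t)@R
m=np.zeros((384,512),bool);m[203:290,200:312]=1;q=P[m&(P[...,2]>150)];print("held top z pct",np.percentile(q[:,2],[5,50,95]).round(1))
hsv=cv2.cvtColor(p,cv2.COLOR_BGR2HSV)
g=((P[...,2]>5)&(P[...,2]<16)).astype(np.uint8);g=cv2.morphologyEx(g,cv2.MORPH_OPEN,np.ones((3,3)));b=[b for b in blobs(g,300)]
for B in b:
    h=np.vstack(cv2.findContours(B[0].astype(np.uint8),0,1)[0])[:,0];print(B[1],cv2.minAreaRect(cast(h,10,K,R,t)[:,:2].astype(np.float32)))
f=np.load("top0.npz")
for n,X,z in(("left",(554,127),26),("right",(554,-8),26),("a",(501,344),16),("b",(456,-208),16)): print(n,white(f,X,z,14 if z==26 else 20))
E
```

```text
left ([np.int64(253), np.int64(126)], [212, 66, 89, 98, 3389], 'ell', array([553.4,  95.3]), array([ 83.6, 147.6]), 'circ', array([551.8, 116. ]), 59.4)
held ([np.int64(254), np.int64(256)], [202, 202, 116, 121, 9861], 'ell', array([546.8, 187.4]), array([60.3, 82.2]), 'circ', array([543.3, 187.2]), 41.1)
bar ([209, 17, 95, 32, 2349], [array([552.08,  61.69]), array([58.26, 15.67]), np.float64(2.6)])
held top z pct [173.4 174.8 176. ]
[ 204    0   99   25 1650] ((554.0294189453125, 23.41124725341797), (88.84721374511719, 19.240217208862305), 2.657876968383789)
[  0  26  20  47 547] ((785.995361328125, 58.47852325439453), (41.23518371582031, 17.6269474029541), 74.04903411865234)
[ 208   41   95  124 6951] ((549.94189453125, 107.17390441894531), (89.53347778320312, 118.53882598876953), 2.5678906440734863)
[403  69  19  56 304] ((396.1536560058594, 101.24095916748047), (11.1105318069458, 55.985355377197266), 19.848501205444336)
[  4  74 140  62 820] ((731.8463134765625, 102.56383514404297), (16.33085060119629, 138.53636169433594), 65.69234466552734)
[ 29 133  30  73 539] ((780.7361450195312, 174.33023071289062), (8.853849411010742, 80.00386047363281), 5.776086807250977)
left ([np.int64(218), np.int64(191)], [209, 183, 20, 21, 333], 'ell', array([550. , 126.5]), array([57.5, 58.6]), 'circ', array([550. , 126.6]), 29.7)
right ([np.int64(265), np.int64(191)], [256, 182, 21, 21, 345], 'ell', array([554.9,  -8.4]), array([58.3, 59.4]), 'circ', array([554.8,  -8.3]), 29.8)
a ([np.int64(142), np.int64(209)], [133, 200, 20, 20, 320], 'ell', array([500.7, 343.5]), array([56.9, 57.4]), 'circ', array([501. , 343.6]), 28.8)
b ([np.int64(335), np.int64(227)], [326, 218, 19, 20, 299], 'ell', array([ 455.8, -207.6]), array([55.6, 57.4]), 'circ', array([ 456.1, -208.3]), 29.0)
```

```bash
cat >> meas.py <<'E'
def lid(f,X,z,tol=4,half=80,rmax=45):
    "lid of a dish by depth: points near height z, contour cast on the plane"
    d,K,R,t=[f[k] for k in("d","K","R","t")]
    v,u=np.mgrid[:d.shape[0],:d.shape[1]]; P=(np.stack([u,v,np.ones_like(u)],-1)@np.linalg.inv(K).T*d[...,None]-t)@R
    m=(abs(P[...,2]-z)<tol)&(np.hypot(P[...,0]-X[0],P[...,1]-X[1])<rmax)
    m=cv2.morphologyEx(m.astype(np.uint8),cv2.MORPH_OPEN,np.ones((5,5)))
    b=max(blobs(m),key=lambda b:b[1][4]); h=cv2.convexHull(np.vstack(cv2.findContours(b[0].astype(np.uint8),0,1)[0]))[:,0]
    W=cast(h,z,K,R,t)[:,:2].astype(np.float32); (c,a,_)=cv2.fitEllipse(W);(e,r)=cv2.minEnclosingCircle(W)
    return b[1].tolist(),"z",round(float(np.median(P[b[0]][:,2])),1),"ell",np.round(c,1),np.round(a,1),"circ",np.round(e,1),round(r,1)
E
python3 - <<'E'
from meas import *
f=np.load("w5.npz")
print("left",lid(f,(550,126),26)); print("held",lid(f,(553,180),174.9)); print("a?",lid(f,(500,344),16))
print("left w",white(f,(550,126.5),26,36,200))
E
```

```text
left ([229, 95, 61, 63, 2958], 'z', 26.5, 'ell', array([549.4, 127.2]), array([59.5, 59.7]), 'circ', array([549.4, 127.2]), 29.9)
held ([189, 204, 133, 100, 8930], 'z', 174.8, 'ell', array([552.8, 179.4]), array([59.5, 69. ]), 'circ', array([552.8, 175.3]), 34.9)
a? ([275, 284, 43, 40, 1175], 'z', 16.6, 'ell', array([500.7, 345.3]), array([55.5, 62. ]), 'circ', array([498.3, 344.4]), 31.0)
left w ([np.int64(257), np.int64(126)], [229, 95, 60, 61, 2862], 'ell', array([549. , 126.5]), array([58. , 58.2]), 'circ', array([549. , 126.5]), 29.2)
```

Run:
```python
from meas import *
f=np.load("w5.npz");p,d,K,R,t=[f[k] for k in("p","d","K","R","t")]
g=p[:,:,1].astype(int)
for c in(246,256,266): print(c,g[194:206,c].tolist(), g[268:304:2,c].tolist())
print(cast([(256,200),(256,201),(256,286),(256,290)],174.8,K,R,t).round(1))
v,u=np.mgrid[:384,:512]; P=(np.stack([u,v,np.ones_like(u)],-1)@np.linalg.inv(K).T*d[...,None]-t)@R
print(P[196:206,256].round(1)[:,1:].tolist(), P[270:304:3,256].round(1)[:,1:].tolist())
```

```text
246 [38, 39, 34, 32, 36, 60, 84, 109, 135, 169, 179, 185] [240, 241, 240, 239, 241, 243, 243, 234, 202, 201, 201, 195, 178, 181, 199, 172, 180, 158]
256 [39, 38, 40, 45, 62, 91, 111, 134, 163, 178, 186, 206] [239, 240, 240, 240, 240, 240, 242, 239, 212, 200, 200, 199, 182, 178, 191, 177, 177, 182]
266 [35, 41, 45, 50, 50, 66, 87, 107, 133, 164, 177, 177] [241, 241, 241, 240, 240, 240, 241, 232, 199, 200, 200, 200, 196, 191, 201, 174, 183, 160]
[[552.4 148.  174.8]
 [552.4 148.5 174.8]
 [552.4 198.7 174.8]
 [552.4 201.3 174.8]]
[[207.5, 0.2], [208.3, 1.3], [209.6, 1.3], [152.4, 161.2], [151.1, 166.3], [151.1, 168.0], [150.7, 170.4], [151.0, 171.1], [150.7, 173.4], [150.9, 174.2]] [[188.3, 174.9], [190.4, 174.7], [192.2, 174.8], [194.8, 173.9], [196.7, 174.0], [197.6, 175.4], [200.4, 174.2], [201.8, 175.0], [204.4, 174.3], [206.0, 174.8], [208.5, 174.3], [210.0, 174.9]]
```

Request:
{"fn": "move_arm", "kwargs": {
  "moves": [
    {"gripper": 0, "xyz": [5.35, 0.37, 2], "angular": [0, 0, -0.042]},
    {"gripper": 0, "xyz": [5.35, 0.37, 4], "angular": [0, 0, -0.042]},
    {"gripper": 0, "xyz": [5.35, 0.37, 8], "angular": [0, 0, -0.042]},
    {"gripper": 0, "xyz": [5.35, 0.37, 11], "angular": [0, 0, -0.042]},
    {"gripper": 0, "xyz": [5.35, 0.37, 12.3], "angular": [0, 0, -0.042]},
    {"gripper": 0, "xyz": [5.35, 0.37, 12.7], "angular": [0, 0, -0.042]},
    {"gripper": 0, "xyz": [5.35, 0.37, 12.7], "angular": [0, 0, -0.042]},
    {"gripper": 0, "xyz": [5.35, 0.37, 12.7], "angular": [0, 0, -0.042]}
  ]
}}

```text
clock: 8.95
position: [550.2, 127.1, 37.5]
ee_rot: [0.722, -0.692, 0.0, -0.001]
contact_force: [-0.8, -0.9, -1.2]
gripper_width: 56.6
```

```bash
python3 plan.py 549.3 126.6 30.2 182.4
```

```text
t 8.95 pos [550.2 127.1  37.5] F [-0.8 -0.9 -1.2] w 56.6
  shift cm [0.05 0.1  0.73] rotvec [-0.002  0.001  0.   ]
```

Request:
{"fn": "move_arm", "kwargs": {
  "moves": [
    {"gripper": 0, "xyz": [0.04, 0.05, 0.3], "angular": [0, 0, 0]},
    {"gripper": 0, "xyz": [0.04, 0.05, 0.4], "angular": [0, 0, 0]},
    {"gripper": 0, "xyz": [0.04, 0.05, 0.4], "angular": [0, 0, 0]}
  ]
}}

```text
clock: 9.32
position: [548.9, 126.3, 32.3]
ee_rot: [0.722, -0.692, 0.0, 0.0]
contact_force: [-0.9, -0.6, -0.6]
gripper_width: 56.3
```

```bash
python3 plan.py 549.3 126.6 30.2 182.4; sleep 0; python3 snap.py scene s6;python3 plan.py 549.3 126.6 30.2 182.4
```

```text
t 9.32 pos [548.9 126.3  32.3] F [-0.9 -0.6 -0.6] w 56.3
  shift cm [-0.03 -0.04  0.21] rotvec [ 0. -0.  0.]
t 9.38 pos [549.  126.3  32.3] F [-0.4 -0.2 -0. ] w 56.2
  shift cm [-0.03 -0.03  0.21] rotvec [-0. -0.  0.]
```

Lower 2 mm, then release.

Request:
{"fn": "move_arm", "kwargs": {
  "moves": [
    {"gripper": 0, "xyz": [-0.03, -0.03, 0.2], "angular": [0, 0, 0]},
    {"gripper": 0, "xyz": [-0.03, -0.03, 0.22], "angular": [0, 0, 0]},
    {"gripper": 0, "xyz": [-0.03, -0.03, 0.22], "angular": [0, 0, 0]}
  ]
}}

```text
clock: 9.75
position: [549.2, 126.6, 30.0]
ee_rot: [0.722, -0.692, -0.0, 0.0]
contact_force: [-0.1, 0.1, 0.1]
gripper_width: 56.5
```

Request:
{"fn": "move_arm", "kwargs": {
  "moves": [
    {"gripper": 0, "xyz": [0, 0, 0.07], "angular": [0, 0, 0]},
    {"gripper": 0, "xyz": [0, 0, 0.07], "angular": [0, 0, 0]},
    {"gripper": 1, "xyz": [0, 0, 0.07], "angular": [0, 0, 0]},
    {"gripper": 1, "xyz": [0, 0, 0.07], "angular": [0, 0, 0]},
    {"gripper": 1, "xyz": [0, 0, 0.07], "angular": [0, 0, 0]},
    {"gripper": 1, "xyz": [0, 0, -3], "angular": [0, 0, 0]},
    {"gripper": 1, "xyz": [0, 0, -8], "angular": [0, 0, 0]},
    {"gripper": 1, "xyz": [-8, 0, -11], "angular": [0, 0, 0]},
    {"gripper": 1, "xyz": [-8, 0, -11], "angular": [0, 0, 0]},
    {"gripper": 1, "xyz": [-8, 0, -11], "angular": [0, 0, 0]}
  ]
}}

```text
clock: 11.0
position: [545.7, 207.9, 140.3]
ee_rot: [0.723, -0.691, -0.0, -0.0]
contact_force: [-0.5, 0.1, -0.1]
gripper_width: 85.5
```

```bash
python3 snap.py wrist w7; python3 plan.py 500.5 344.5 100 182.4
python3 - <<'E'
from meas import *
f=np.load("w7.npz")
print("upper left",lid(f,(550,126),42)); print("bar",bar(f,(552,60)));
print("right",lid(f,(555,-8),26))
print("tray",[ (B[1].tolist()) for B in []])
E
```

```text
t 11.05 pos [545.2 206.7 139.4] F [-0.2  0.3 -0.2] w 85.3
  shift cm [-13.96   3.87   3.94] rotvec [ 0.001 -0.001  0.001]
upper left ([220, 57, 73, 78, 4364], 'z', 42.0, 'ell', array([548.8, 127.4]), array([59.6, 59.7]), 'circ', array([548.8, 127.4]), 29.9)Traceback (most recent call last):
  File "<stdin>", line 3, in <module>
  File "meas.py", line 16, in bar
    b=max(blobs(m,20),key=lambda b:b[1][4]); h=np.vstack(cv2.findContours(b[0].astype(np.uint8),0,1)[0])[:,0]
ValueError: max() iterable argument is empty
```

View pics/w7.png

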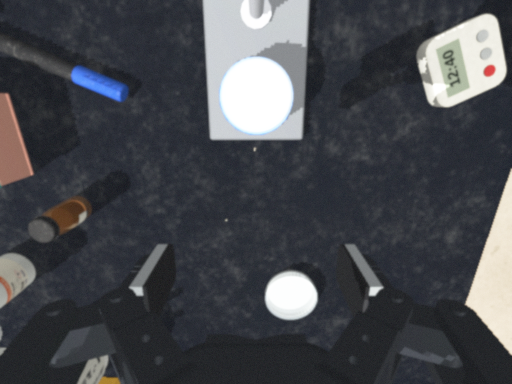

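The upper left dish at (257,95) sits within 0.6 mm of the lower one. Dish a is clear at (291,294).

Run:
```python
from meas import *
f=np.load("w7.npz")
print("a",lid(f,(500.5,344.5),16)); print(white(f,(500.5,344.5),16,45,190))
```

```text
a ([265, 275, 52, 45, 1815], 'z', 16.5, 'ell', array([499.4, 344. ]), array([59.8, 62.7]), 'circ', array([499.3, 343.9]), 31.4)
([np.int64(289), np.int64(297)], [266, 272, 51, 47, 1907], 'ell', array([499.3, 342.2]), array([59. , 65.1]), 'circ', array([498.3, 341.6]), 32.4)
```

Request:
{"fn": "move_arm", "kwargs": {
  "moves": [
    {"gripper": 1, "xyz": [-13.9, 3.97, 2], "angular": [0, 0, 0]},
    {"gripper": 1, "xyz": [-13.9, 3.97, 2], "angular": [0, 0, 0]},
    {"gripper": 1, "xyz": [-13.9, 3.97, 2], "angular": [0, 0, 0]},
    {"gripper": 1, "xyz": [-13.9, 3.97, 2], "angular": [0, 0, 0]},
    {"gripper": 1, "xyz": [-13.9, 3.97, 2], "angular": [0, 0, 0]}
  ]
}}

```text
clock: 11.68
position: [500.6, 342.2, 119.7]
ee_rot: [0.721, -0.693, 0.0, 0.001]
contact_force: [-0.2, 0.2, -0.2]
gripper_width: 85.2
```

```bash
python3 snap.py wrist w8
python3 - <<'E'
from meas import *
f=np.load("w8.npz")
print("a",lid(f,(500,344),16)); print(white(f,(500,344),16,50,190))
E
python3 plan.py 500 344 4 182.4
```

```text
a ([225, 160, 64, 62, 3085], 'z', 16.5, 'ell', array([499.1, 344.9]), array([59.6, 60.5]), 'circ', array([499.1, 344.8]), 30.4)
([np.int64(255), np.int64(190)], [225, 160, 64, 62, 3093], 'ell', array([499. , 344.9]), array([59.1, 60. ]), 'circ', array([498.7, 344.8]), 30.1)
t 11.72 pos [500.8 342.1 119.9] F [ 0.5  0.7 -0.5] w 85.2
  shift cm [-0.2   0.06 11.59] rotvec [ 0.001 -0.001 -0.002]
```

Request:
{"fn": "move_arm", "kwargs": {
  "moves": [
    {"gripper": 1, "xyz": [-0.26, 0.15, 5], "angular": [0, 0, 0]},
    {"gripper": 1, "xyz": [-0.26, 0.15, 9], "angular": [0, 0, 0]},
    {"gripper": 1, "xyz": [-0.26, 0.15, 11.5], "angular": [0, 0, 0]},
    {"gripper": 1, "xyz": [-0.26, 0.15, 11.6], "angular": [0, 0, 0]},
    {"gripper": 0.3, "xyz": [-0.26, 0.15, 11.6], "angular": [0, 0, 0]},
    {"gripper": 0, "xyz": [-0.26, 0.15, 11.6], "angular": [0, 0, 0]},
    {"gripper": 0, "xyz": [-0.26, 0.15, 11.6], "angular": [0, 0, 0]},
    {"gripper": 0, "xyz": [-0.26, 0.15, 11.6], "angular": [0, 0, 0]},
    {"gripper": 0, "xyz": [-0.26, 0.15, 11.6], "angular": [0, 0, 0]}
  ]
}}

```text
clock: 12.85
position: [500.0, 347.0, 6.6]
ee_rot: [0.722, -0.692, 0.0, -0.002]
contact_force: [0.5, -1.6, 6.3]
gripper_width: 55.9
```

```bash
python3 plan.py 554 180 160 182.4
```

```text
t 12.85 pos [500.  347.    6.6] F [ 0.5 -1.6  6.3] w 55.9
  shift cm [ 16.88  -4.73 -15.37] rotvec [-0.003  0.002  0.001]
```

Request:
{"fn": "move_arm", "kwargs": {
  "moves": [
    {"gripper": 0, "xyz": [0, 0, -2], "angular": [0, 0, 0]},
    {"gripper": 0, "xyz": [0, 0, -7], "angular": [0, 0, 0]},
    {"gripper": 0, "xyz": [3, -0.5, -12], "angular": [0, 0, 0]},
    {"gripper": 0, "xyz": [8, -1.5, -16], "angular": [0, 0, 0]},
    {"gripper": 0, "xyz": [14, -2.3, -16], "angular": [0, 0, 0]},
    {"gripper": 0, "xyz": [20, -3.2, -16], "angular": [0, 0, 0]},
    {"gripper": 0, "xyz": [25.9, -4.2, -16], "angular": [0, 0, 0]},
    {"gripper": 0, "xyz": [25.9, -4.2, -16], "angular": [0, 0, 0]},
    {"gripper": 0, "xyz": [25.9, -4.2, -16], "angular": [0, 0, 0]},
    {"gripper": 0, "xyz": [25.9, -4.2, -16], "angular": [0, 0, 0]}
  ]
}}

```text
clock: 14.1
position: [551.6, 90.5, 164.4]
ee_rot: [0.722, -0.692, 0.0, -0.0]
contact_force: [0.1, -0.3, -0.4]
gripper_width: 56.2
```

```bash
python3 snap.py wrist w9; python3 plan.py 554.3 -8 120 182.4
python3 - <<'E'
from meas import *
from bench import arm
T=arm.read_state()["position"]
f=np.load("w9.npz");p,d,K,R,t=[f[k] for k in("p","d","K","R","t")]
print("right",lid(f,(554.5,-8),26),white(f,(554.5,-8),26,45,190))
z=T[2]-6.6+16; print("held",z,lid(f,T[:2],z))
v,u=np.mgrid[:384,:512]; P=(np.stack([u,v,np.ones_like(u)],-1)@np.linalg.inv(K).T*d[...,None]-t)@R
print(P[192:216:2,256].round(1)[:,1:].tolist())
E
```

```text
t 14.15 pos [551.5  90.6 164.3] F [-0.  -0.2 -0.7] w 56.2
  shift cm [9.86 0.16 4.43] rotvec [-0.     0.     0.002]
right ([225, 41, 65, 69, 3468], 'z', 26.5, 'ell', array([554.2,  -8.5]), array([59.6, 59.8]), 'circ', array([554.2,  -8.5]), 30.0) ([np.int64(256), np.int64(76)], [226, 42, 63, 68, 3364], 'ell', array([554.3,  -8.2]), array([58.2, 58.8]), 'circ', array([554.2,  -8.1]), 29.5)
held 173.68238286540958 ([202, 198, 107, 100, 8647], 'z', 174.2, 'ell', array([551.3,  88.6]), array([59.6, 61.7]), 'circ', array([551.4,  88.7]), 31.1)
[[99.7, 42.1], [59.2, 165.5], [59.2, 168.7], [58.7, 173.0], [59.2, 174.7], [61.1, 172.4], [61.7, 173.7], [62.7, 174.0], [63.5, 174.6], [65.2, 173.4], [66.4, 173.0], [67.1, 174.0]]
```

View pics/w9.png

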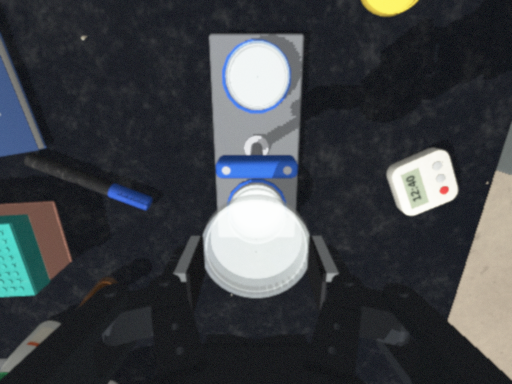

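The right seat's dish is at (257,76), and the held dish sits 1.7 mm off the TCP in y, which I allow for.

Request:
{"fn": "move_arm", "kwargs": {
  "moves": [
    {"gripper": 0, "xyz": [6, 0.1, 0], "angular": [0, 0, 0]},
    {"gripper": 0, "xyz": [9.73, 0.16, 0.5], "angular": [0, 0, 0]},
    {"gripper": 0, "xyz": [9.73, 0.16, 3], "angular": [0, 0, 0]},
    {"gripper": 0, "xyz": [9.73, 0.16, 7], "angular": [0, 0, 0]},
    {"gripper": 0, "xyz": [9.73, 0.16, 11], "angular": [0, 0, 0]},
    {"gripper": 0, "xyz": [9.73, 0.16, 12.5], "angular": [0, 0, 0]},
    {"gripper": 0, "xyz": [9.73, 0.16, 12.8], "angular": [0, 0, 0]},
    {"gripper": 0, "xyz": [9.73, 0.16, 12.8], "angular": [0, 0, 0]},
    {"gripper": 0, "xyz": [9.73, 0.16, 12.8], "angular": [0, 0, 0]},
    {"gripper": 0, "xyz": [9.73, 0.16, 12.8], "angular": [0, 0, 0]}
  ]
}}

```text
clock: 15.4
position: [554.7, -7.9, 37.2]
ee_rot: [0.722, -0.692, 0.001, -0.001]
contact_force: [0.2, -0.0, -0.1]
gripper_width: 56.1
```

```bash
python3 plan.py 554.3 -6.7 32.1 182.4
```

```text
t 15.4 pos [554.7  -7.9  37.2] F [ 0.2 -0.  -0.1] w 56.1
  shift cm [-0.12  0.03  0.51] rotvec [-0.002  0.     0.   ]
```

Request:
{"fn": "move_arm", "kwargs": {
  "moves": [
    {"gripper": 0, "xyz": [-0.12, 0.03, 0.2], "angular": [0, 0, 0]},
    {"gripper": 0, "xyz": [-0.12, 0.03, 0.45], "angular": [0, 0, 0]},
    {"gripper": 0, "xyz": [-0.12, 0.03, 0.45], "angular": [0, 0, 0]},
    {"gripper": 0, "xyz": [-0.12, 0.03, 0.45], "angular": [0, 0, 0]}
  ]
}}

```text
clock: 15.9
position: [553.9, -6.7, 32.1]
ee_rot: [0.722, -0.692, 0.0, -0.0]
contact_force: [-2.4, 1.1, 5.7]
gripper_width: 55.7
```

```bash
python3 plan.py 554.3 -6.7 32.1 182.4
```

```text
t 15.9 pos [553.9  -6.7  32.1] F [-2.4  1.1  5.7] w 55.7
  shift cm [ 0.   -0.04 -0.  ] rotvec [-0.  0.  0.]
```

Request:
{"fn": "move_arm", "kwargs": {
  "moves": [
    {"gripper": 0, "xyz": [0, 0, -0.05], "angular": [0, 0, 0]},
    {"gripper": 1, "xyz": [0, 0, -0.05], "angular": [0, 0, 0]},
    {"gripper": 1, "xyz": [0, 0, -0.05], "angular": [0, 0, 0]},
    {"gripper": 1, "xyz": [0, 0, -0.05], "angular": [0, 0, 0]},
    {"gripper": 1, "xyz": [0, 0, -4], "angular": [0, 0, 0]},
    {"gripper": 1, "xyz": [0, 0, -9], "angular": [0, 0, 0]},
    {"gripper": 1, "xyz": [0, 0, -13], "angular": [0, 0, 0]},
    {"gripper": 1, "xyz": [-5, 0, -15], "angular": [0, 0, 0]},
    {"gripper": 1, "xyz": [-10, 0, -15], "angular": [0, 0, 0]},
    {"gripper": 1, "xyz": [-10, 0, -15], "angular": [0, 0, 0]}
  ]
}}

```text
clock: 17.15
position: [549.5, 95.8, 181.9]
ee_rot: [0.723, -0.691, 0.0, -0.001]
contact_force: [0.2, -0.1, -0.3]
gripper_width: 84.9
```

```bash
python3 snap.py wrist w10; python3 plan.py 552 60 180 92.4
python3 - <<'E'
from meas import *
f=np.load("w10.npz")
print("upper right",lid(f,(554.5,-8),42)); print("bar",bar(f,(552,60),110))
print("bar depth",lid(f,(552,60),110,4,80,45))
try: print("upper left",lid(f,(549,127),42))
except Exception as e: print(e)
E
```

```text
t 17.2 pos [549.3  94.3 181.5] F [ 0.2 -0.1  0.1] w 85.3
  shift cm [ 3.44 -0.12  0.15] rotvec [ 0.    -0.     1.573]
upper right ([225, 35, 64, 70, 3485], 'z', 42.0, 'ell', array([553.4,  -8. ]), array([59.5, 59.7]), 'circ', array([553.4,  -8. ]), 29.9)
bar ([217, 145, 75, 20, 1291], [array([552.19,  57.58]), array([57.65, 14.87]), np.float64(2.62)])
bar depth ([216, 148, 76, 18, 1332], 'z', 110.4, 'ell', array([552.,  59.]), array([25.9, 61.3]), 'circ', array([552.4,  59.9]), 29.4)
upper left ([228, 179, 55, 53, 2246], 'z', 42.0, 'ell', array([548.8, 126.8]), array([59.6, 60.5]), 'circ', array([548.9, 126.8]), 30.4)
```

View pics/w10.png

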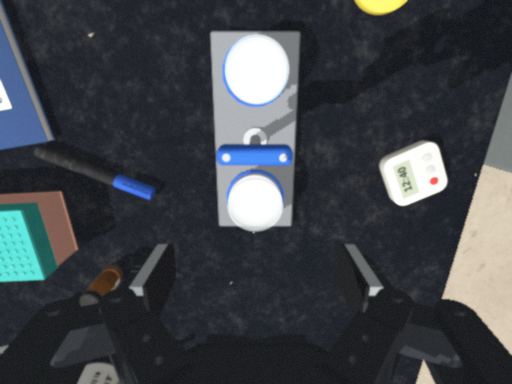

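Both piles look square: upper right at (257,70), 0.9 mm off its lower dish; upper left at (255,200); bar at (255,155). Next, the handle.

Request:
{"fn": "move_arm", "kwargs": {
  "moves": [
    {"gripper": 1, "xyz": [3.5, -0.11, 1], "angular": [0, 0, 1.574]},
    {"gripper": 1, "xyz": [3.5, -0.11, 1], "angular": [0, 0, 1.574]},
    {"gripper": 1, "xyz": [3.5, -0.11, 1], "angular": [0, 0, 1.574]},
    {"gripper": 1, "xyz": [3.5, -0.11, 1], "angular": [0, 0, 1.574]},
    {"gripper": 1, "xyz": [3.5, -0.11, 1], "angular": [0, 0, 1.574]},
    {"gripper": 1, "xyz": [3.5, -0.11, 1], "angular": [0, 0, 1.574]},
    {"gripper": 1, "xyz": [3.5, -0.11, 1], "angular": [0, 0, 1.574]},
    {"gripper": 1, "xyz": [3.5, -0.11, 1], "angular": [0, 0, 1.574]},
    {"gripper": 1, "xyz": [3.5, -0.11, 1], "angular": [0, 0, 1.574]},
    {"gripper": 1, "xyz": [3.5, -0.11, 1], "angular": [0, 0, 1.574]}
  ]
}}

```text
clock: 18.45
position: [551.9, 57.1, 171.2]
ee_rot: [-0.019, 1.0, -0.0, -0.0]
contact_force: [0.7, 0.0, -0.3]
gripper_width: 85.4
```

```bash
python3 snap.py wrist w11; python3 plan.py 551.8 59.3 79 92.5
python3 - <<'E'
from meas import *
f=np.load("w11.npz")
print("bar",bar(f,(552,60),110)); print("bar depth",lid(f,(552,60),110,4,80,45))
for X in((553.4,-8),(548.9,127)):
    try: print(lid(f,X,42))
    except Exception as e: print(e)
E
```

```text
t 18.5 pos [551.9  57.2 171.3] F [ 0.6 -0.8  0.2] w 85.0
  shift cm [-0.    0.21  9.23] rotvec [-0.    -0.001 -0.005]
bar ([251, 164, 17, 77, 1093], [array([549.29,  59.58]), array([63.19, 12.94]), np.float64(2.91)])
bar depth ([250, 169, 18, 71, 1218], 'z', 110.4, 'ell', array([551.2,  59.6]), array([21.4, 63.9]), 'circ', array([550.8,  60. ]), 29.5)
([162, 151, 59, 58, 2637], 'z', 41.9, 'ell', array([552.9,  -7.9]), array([59.2, 60.5]), 'circ', array([552.7,  -8.2]), 30.4)
([295, 152, 60, 57, 2659], 'z', 41.9, 'ell', array([548.4, 126.7]), array([59.4, 60.7]), 'circ', array([548. , 126.8]), 30.6)
```

Request:
{"fn": "move_arm", "kwargs": {
  "moves": [
    {"gripper": 1, "xyz": [0.03, 0.22, 4], "angular": [0, 0, -0.005]},
    {"gripper": 1, "xyz": [0.03, 0.22, 7.5], "angular": [0, 0, -0.005]},
    {"gripper": 1, "xyz": [0.03, 0.22, 9.1], "angular": [0, 0, -0.005]},
    {"gripper": 1, "xyz": [0.03, 0.22, 9.2], "angular": [0, 0, -0.005]},
    {"gripper": 1, "xyz": [0.03, 0.22, 9.2], "angular": [0, 0, -0.005]},
    {"gripper": 1, "xyz": [0.03, 0.22, 9.2], "angular": [0, 0, -0.005]}
  ]
}}

```text
clock: 19.25
position: [552.6, 60.6, 81.0]
ee_rot: [-0.022, 1.0, 0.0, 0.001]
contact_force: [-0.4, -0.1, -0.2]
gripper_width: 85.6
```

```bash
python3 plan.py 551.6 59.5 79 92.5
```

```text
t 19.25 pos [552.6  60.6  81. ] F [-0.4 -0.1 -0.2] w 85.6
  shift cm [ 0.11 -0.11  0.2 ] rotvec [0.001 0.003 0.   ]
```

Small correction of 1 mm, then close gently.

Request:
{"fn": "move_arm", "kwargs": {
  "moves": [
    {"gripper": 1, "xyz": [0.1, -0.1, 0.15], "angular": [0, 0, 0]},
    {"gripper": 0, "xyz": [0.1, -0.1, 0.15], "angular": [0, 0, 0]},
    {"gripper": 0, "xyz": [0.1, -0.1, 0.15], "angular": [0, 0, 0]},
    {"gripper": -0.4, "xyz": [0.1, -0.1, 0.15], "angular": [0, 0, 0]},
    {"gripper": -0.4, "xyz": [0.1, -0.1, 0.15], "angular": [0, 0, 0]}
  ]
}}

```text
clock: 19.88
position: [550.8, 59.3, 78.1]
ee_rot: [-0.022, 1.0, -0.0, -0.0]
contact_force: [-0.0, 0.1, -0.4]
gripper_width: 25.8
```

Request:
{"fn": "move_arm", "kwargs": {
  "moves": [
    {"gripper": -0.6, "xyz": [0, 0, 0], "angular": [0, 0, 0]},
    {"gripper": -0.7, "xyz": [0, 0, 0], "angular": [0, 0, 0]},
    {"gripper": -1, "xyz": [0, 0, 0], "angular": [0, 0, 0]},
    {"gripper": -1, "xyz": [0, 0, 0], "angular": [0, 0, 0]},
    {"gripper": -1, "xyz": [0, 0, 0], "angular": [0, 0, 0]},
    {"gripper": -1, "xyz": [0, 0, 0], "angular": [0, 0, 0]}
  ]
}}

```text
clock: 20.62
position: [550.8, 59.3, 78.2]
ee_rot: [-0.022, 1.0, -0.0, 0.0]
contact_force: [-1.0, 1.2, 1.8]
gripper_width: 13.4
```

```bash
python3 plan.py 551.6 59.5 179 92.5; python3 snap.py wrist w12
python3 - <<'E'
from meas import *
f=np.load("w12.npz")
for X in((553.4,-8),(548.9,127)):
    try: print(lid(f,X,42))
    except Exception as e: print(e)
E
```

```text
t 20.62 pos [550.8  59.3  78.2] F [-1.   1.2  1.8] w 13.4
  shift cm [-8.000e-02  1.000e-02 -1.008e+01] rotvec [-0.  0.  0.]
([115, 177, 88, 80, 5423], 'z', 41.9, 'ell', array([552.7,  -7.8]), array([59.6, 61.3]), 'circ', array([552.6,  -7.7]), 30.6)
([309, 179, 87, 80, 5375], 'z', 41.9, 'ell', array([548.2, 126.5]), array([59.5, 61.2]), 'circ', array([548.1, 126.3]), 30.7)
```

Gripped at 13.4 mm and the piles are undisturbed. I'll lift 1 cm and check, then the rest slowly.

Request:
{"fn": "move_arm", "kwargs": {
  "moves": [
    {"gripper": -1, "xyz": [0, 0, -0.3], "angular": [0, 0, 0]},
    {"gripper": -1, "xyz": [0, 0, -0.7], "angular": [0, 0, 0]},
    {"gripper": -1, "xyz": [0, 0, -1.1], "angular": [0, 0, 0]},
    {"gripper": -1, "xyz": [0, 0, -1.5], "angular": [0, 0, 0]},
    {"gripper": -1, "xyz": [0, 0, -1.7], "angular": [0, 0, 0]},
    {"gripper": -1, "xyz": [0, 0, -1.7], "angular": [0, 0, 0]},
    {"gripper": -1, "xyz": [0, 0, -1.7], "angular": [0, 0, 0]}
  ]
}}

```text
clock: 21.55
position: [550.6, 59.3, 95.0]
ee_rot: [-0.022, 1.0, -0.0, -0.0]
contact_force: [0.7, -0.1, -4.2]
gripper_width: 13.4
```

```bash
cat > chk.py <<'E'
import sys
from snap import *; from meas import *
s=arm.read_state(); T=s["position"]; print(s["clock"],T.round(1),s["ee_rot"].round(4),s["contact_force"].round(1),s["wrist_torque"].round(2),round(float(s["gripper_width"]),1))
n=sys.argv[1]; snap("wrist",n); f=np.load(n+".npz"); d,K,R,t=[f[k] for k in("d","K","R","t")]
dz=T[2]-78.2; v,u=np.mgrid[:384,:512]; P=(np.stack([u,v,np.ones_like(u)],-1)@np.linalg.inv(K).T*d[...,None]-t)@R
for X in((552.7,-7.8),(548.2,126.5)):
    print(lid(f,X,42+dz,6))
    m=(abs(P[...,2]-42-dz)<6)&(np.hypot(P[...,0]-X[0],P[...,1]-X[1])<26); q=P[m]
    print("  slope deg x,y",np.degrees(np.linalg.lstsq(np.c_[q[:,:2],np.ones(len(q))],q[:,2],rcond=None)[0][:2]).round(2),"z",q[:,2].mean().round(1))
E
python3 chk.py w13
```

```text
21.55 [550.6  59.3  95. ] [-2.180e-02  9.998e-01 -0.000e+00 -2.000e-04] [ 0.7 -0.1 -4.2] [0.02 0.05 0.02] 13.4
([115, 176, 88, 81, 5505], 'z', 58.6, 'ell', array([552.2,  -7.7]), array([59.6, 61.9]), 'circ', array([551.8,  -7.8]), 31.1)
  slope deg x,y [-0.1   0.04] z 58.6
([309, 179, 87, 80, 5446], 'z', 58.6, 'ell', array([547.8, 126.2]), array([59.6, 62. ]), 'circ', array([547.8, 125.9]), 31.0)
  slope deg x,y [-0.12 -0.07] z 58.6
```

Level, and the 4.2 N matches the load. Now the rest of the lift.

Request:
{"fn": "move_arm", "kwargs": {
  "moves": [
    {"gripper": -1, "xyz": [0, 0, -0.6], "angular": [0, 0, 0]},
    {"gripper": -1, "xyz": [0, 0, -1.6], "angular": [0, 0, 0]},
    {"gripper": -1, "xyz": [0, 0, -2.8], "angular": [0, 0, 0]},
    {"gripper": -1, "xyz": [0, 0, -4], "angular": [0, 0, 0]},
    {"gripper": -1, "xyz": [0, 0, -5.2], "angular": [0, 0, 0]},
    {"gripper": -1, "xyz": [0, 0, -6.4], "angular": [0, 0, 0]},
    {"gripper": -1, "xyz": [0, 0, -7.4], "angular": [0, 0, 0]},
    {"gripper": -1, "xyz": [0, 0, -8.1], "angular": [0, 0, 0]},
    {"gripper": -1, "xyz": [0, 0, -8.3], "angular": [0, 0, 0]},
    {"gripper": -1, "xyz": [0, 0, -8.3], "angular": [0, 0, 0]}
  ]
}}

```text
clock: 22.85
position: [550.6, 59.3, 177.9]
ee_rot: [-0.022, 1.0, -0.0, -0.0]
contact_force: [0.2, 0.1, -4.3]
gripper_width: 13.5
```

Request:
{"fn": "move_arm", "kwargs": {
  "moves": [
    {"gripper": -1, "xyz": [0, 0, 0], "angular": [0, 0, 0]},
    {"gripper": -1, "xyz": [0, 0, 0], "angular": [0, 0, 0]},
    {"gripper": -1, "xyz": [0, 0, 0], "angular": [0, 0, 0]},
    {"gripper": -1, "xyz": [0, 0, 0], "angular": [0, 0, 0]}
  ]
}}

```text
clock: 23.35
position: [550.8, 59.3, 178.0]
ee_rot: [-0.022, 1.0, -0.0, -0.0]
contact_force: [-0.3, 0.4, -4.6]
gripper_width: 13.2
```

```bash
python3 chk.py w14; python3 snap.py scene s14
```

```text
23.35 [550.8  59.3 178. ] [-2.190e-02  9.998e-01 -0.000e+00 -1.000e-04] [-0.3  0.4 -4.6] [0.   0.01 0.02] 13.2
([115, 176, 88, 81, 5472], 'z', 141.6, 'ell', array([552.3,  -7.7]), array([59.6, 61.8]), 'circ', array([552.4,  -7.3]), 30.9)
  slope deg x,y [-0.01  0.01] z 141.7
([309, 179, 87, 80, 5437], 'z', 141.6, 'ell', array([547.9, 126.2]), array([59.5, 61.9]), 'circ', array([547.6, 126.2]), 31.1)
  slope deg x,y [-0.14 -0.03] z 141.7
```

View pics/s14.png

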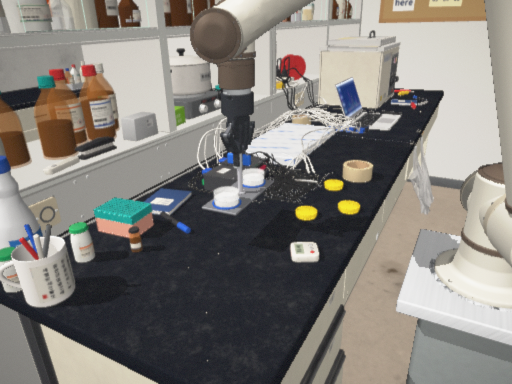

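The carrier hangs level at about (238,195) with two piles of two. The timer, vial, marker and yellow dishes are where they were. I'm handing it in.

```bash
python3 -c "
from bench import arm; print(arm.job_done())"
```

```text
the job is handed in; nothing more can be done
None
```

The job is handed in. The carrier holds two piles of two dishes, and the arm is holding it by the blue handle about 10 cm above the worktop.

- **Dishes:** A wire end hung over one loose dish, so I slid that dish out from under it before lifting. It went on the left pile and the other loose dish went on the right. The wrist camera put the upper dishes about 0.6 mm (left) and 0.9 mm (right) off centre from the dishes below.
- **Lift:** The carrier rose 99.8 mm straight up. Both pile tops read 141.7 mm high with slopes of 0.15° or less. The grip opening was 13.2 mm and the load about 4.5 N, at 23.4 s on the clock.
- **Bystanders:** In the last scene picture the timer, vial, marker and yellow dishes looked unmoved. I judged that by eye and did not measure it.

Two readings disagreed with what I expected, and neither affected the result:
- The gripper read about 56.5 mm on the 60 mm dishes, and it pushed down with about 6 N as it closed on each.
- The second dish sat about 1.7 mm off centre in the grip; I measured that and corrected for it when placing.

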